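# Index the dosing turntable to the open vial

## Task

Bring the open vial under the dosing outlet: pull the spring plunger clear of its hole, swing the turntable one station by its knob, ease it along until the pin drops fully home in that station's hole, then let go. The holes are not evenly spaced (each stop was set by hand), so find the hole by feel and never force the pin, neither sideways in its hole nor down on the ring. Keep the vials standing in their pockets and leave everything else on the bench where it is.

Things in the scene. Friction and masses are not known exactly. Their poses are not given: they have to be found in the camera images.
- axis (a point): The turntable's upright axis, at the top of the fixed ring, 30 mm above the table. Site x axis: level, from the axis to under the outlet; z up. The base is a round plate 272 mm across. Bystanders stand 150 mm or more from the axis, none over 110 mm high. A post 14 mm thick, 210 mm high carries the outlet, 168 mm from the axis along x.
- outlet (a point): Tip of the steel dosing nozzle, pointing down, 58 mm from the axis and 128 mm above the table, on an arm from the post at the far side of the base. The vial to be filled stands under it.
- knob (a point): Centre of the plunger's black pull knob, an upright cylinder 24 mm across, 24 mm tall, 94 mm above the table while the pin is home; 105 mm from the axis, at first opposite the outlet. Below it a 20 mm sleeve, top 76 mm above the table. Grip from above, fingers either side along the circle: nothing there within 60 mm. Inward 47 mm stands an empty pocket, 64 mm high; vial caps reach 103 mm.
- slot_left (a point): Middle of the next slot on the axis frame's +y side: on the pin's circle (105 mm radius), 60 deg round from the start position, on the ring's top face. Slots are 13 mm wide, 40 mm long along the circle (20 mm either way), 3 mm deep. In the slot's floor is one 10 mm hole, 10 mm deep, set by hand up to 11 mm (6 deg) either way along the circle; its place is not measured.
- slot_right (a point): The same on the axis frame's -y side. Between slots the ring is flat. The start slot is alike, its hole in the middle. The slot to use is the one on the side where the open vial stands: with the knob there, the open vial is under the outlet.
- plunger (a joint): How far the knob and its pin are pulled up, in m: 0 = pin fully home in a hole, 0.009 to 0.010 = pin on the floor of a slot, 0.012 to 0.013 = pin on the ring's flat top, 0.018 = end of travel. The knob moves straight up against a spring: 5.4 N at 0, 9.3 N at 0.013, 10.8 N at 0.018.
- turntable (a joint): Angle of the turntable in rad, anticlockwise from above positive, 0 at the start. Stiff bearing: about 2 N at the knob turns it, plus about 1.5 N while the pin drags on the ring; it stays where it is left. Knob, pin and six pockets (58 mm radius, every 60 deg) turn with it. About -1.05 brings the knob to slot_left, +1.05 to slot_right.
- index_pin: The steel index pin under the knob and on its centre line, 8 mm thick, its flat end chamfered 1.5 mm; once in a hole it has 1 mm play either way and locks the turntable. It must not be loaded beyond 35 N, from the side or from below. Origin on its line, at table height while home.
- open_mouth (a point): Centre of the mouth of the open vial: amber, 32 mm across, 44 mm tall, no cap, mouth 94 mm above the table. Loose in a 14 mm high pocket of the turntable next to the one under the outlet, on its left or its right.
- open_vial: The open vial, origin at the centre of its underside, 50 mm above the table; z is its own axis.
- capped_vial: The other loose vial, the same but with a black cap, 53 mm tall in all, in the pocket on the other side of the outlet; origin at the centre of its underside, 50 mm above the table. The vials under the outlet and in one more pocket are capped too.
- dropper_bottle: Bystander: white dropper bottle, 38 mm in diameter, 94 mm tall; origin under its centre.
- spare_vial: Bystander: a capped amber vial standing on the bench beside the base, 53 mm tall; origin under its centre.
- cap_dish: Bystander: steel dish, 80 mm wide, 16 mm high, with black caps in it; origin under its centre.
- strip_canister: Bystander: black canister with a white lid, 51 mm in diameter, 101 mm tall; origin under its centre.
- marker: Bystander: marker pen lying on the bench, 129 mm long, 14 mm thick; origin under its middle.
- tube_rack: Bystander: black rack 100 x 220 mm with stoppered tubes, 108 mm tall; origin under its centre.
There are look-alikes about, which are no part of the job. Leave any green or turquoise look-alike of the open_vial alone.

How it is judged:
By the outcome, as a careful person would: the job done as asked, in the order asked, and still so for the second after the job is handed in, with the robot touching nothing.
It also fails if it takes over 42 s, if anything falls off the work surface, if the arm or the gripper's body presses on something with over 40 N, if the wrist force passes 120 N, or if a joint passes its speed limit or range.

## Robot

A 6-joint arm with a two-finger parallel gripper is mounted at the origin on the work surface. World frame = base frame: x ahead of the robot, y to its left, z up, the work surface at z = 0. Lengths are in m, angles in rad, forces in N, time in s.
With the tool pointing down it reaches from about 0.275 to 0.85 m from the base axis. Payload 19 kg.
Tool frame: the origin (TCP) lies on the centre line of the jaws, within the pads' length; the fingertips stand 19 mm ahead of it and the grasp point (between the pads) is the TCP (r.tip_reach is the distance from the TCP to the fingertips, in m); z points along the fingers, y is the direction in which the jaws open and shut (so a half turn about z gives the same grasp; the last joint's range is limited). The gripper opens to 85 mm and grips with 20 to 120 N. Pads are 22 mm wide; open, the fingers measure 114 mm over their backs; the gripper's body (76 mm by 85 mm) begins 54 mm behind the grasp point. The pads swing forward as they close: fully open they stand 13 mm farther back than shut.
Start: joints at [-1.484, 0.15, 1.437, -0, 1.554, -0.134], TCP at [0.126, -0.561, 0.25] pointing down, gripper open.
Joint ranges: [-2.8, 2.8], [-0.68, 2.1], [0.12, 2.68], [-1.39, 4.53], [0.16, 2.79], [-2.81, 2.81]. Speed limits (rad/s): [1.89, 1.89, 2.22, 3.01, 3.01, 3.01].

## Interface

Orientations are given as a unit quaternion [x, y, z, w].
In Python, from plant import r, solver, snapshot, models gives the robot as it stands. Calls block until the motion is done:
- r.movep(position, orientation): joint-space move of the TCP to a pose.
- r.move_linear(position, rotation=None, v=0.15, contact_N=None): straight line of the TCP; rotation=None keeps the orientation; v is the mean speed in m/s. With contact_N (N) it stops when the force on the tool has changed by that much, and returns True; else False.
- r.movej(angles): joint-space move.
- r.open_gripper() and r.grasp(): open the fingers fully, or close them until they stop; the grip force is fixed at half the most.
- r.wait(seconds).
- solver.solve_ik(position, orientation): joint angles nearest the present ones, or None.
- snapshot(name): name is "scene" or "top"; returns a dict with "color" (384x512x3 uint8, red, green, blue), "K" (3x3 intrinsics, pixels), "dist" ([k1, k2, p1, p2, k3] as OpenCV has them; the pictures are not rectified), "position" and "attitude" of the camera in the world. Camera axes: x right, y up, looking along -z (the intrinsics and any distortion apply to the point x, -y, -z); pixel columns grow to the right and rows downward; lengths in m; the calibration is good to about 2 mm. A picture is of the moment at which its call begins. There is no depth.
A pose or a line that the arm cannot do raises r.Unreachable and nothing moves.
- r.finish_job(): hands the job in, once; it reports no verdict.
Trained networks look in the newest picture that a camera, given by its name, has taken for a name from the list of things; names that differ only in an ending like _2 or _b are one class to them, and where a whole thing is asked for, a point or a joint stands for the part that bears it (a point fixed in the world has none). Each returns a list of dicts, best first, with "score" (0 to 1); they miss things now and then, are a little off and sometimes report something else, mostly with a low value. They report only what shows in the picture. A call takes as long as a camera call. They do not tell look-alikes from the thing itself.
- models.regions_of(camera, name): "region" (384x512 bool, what is visible of it) and "bbox" ([left, top, right, bottom] in pixels, round what is visible of it).
- models.mark_of(camera, name): "xy" ([column, row] in pixels: a listed point, or the origin of a listed thing).
Readings, each from a call of its own:
- r.get_time(): time.
- r.get_joints(): joint angles.
- r.get_dq(): joint speeds.
- r.get_joint_efforts(): joint torques, N m.
- r.get_position(): TCP position.
- r.get_tcp_rot(): TCP orientation.
- r.get_force(): force on the tool from outside, world axes, zero at the start.
- r.get_wrist_torque(): the same for the moment, N m.
- r.get_gripper_width(): finger opening in m.
Only numpy, scipy, OpenCV 4.12 (cv2) and the standard library are available. Lean on these libraries where they do the work, as an engineer would, in place of code of your own. Each camera call takes 0.05 s, during which the arm holds its last target.

## Working session

There is one attempt and no reset: what is moved stays moved. The work goes in short steps, each a Python script; the robot and the scene stay as the last script left them, time stands still between calls to the robot, and variables do not carry over. Pictures are saved under pics/ and viewed, and the job is handed in when it is done.

```bash
mkdir -p pics; ls; python3 - <<'E'
from plant import r,solver,snapshot,models
import cv2,numpy as np
for n in ["scene","top"]:
    s=snapshot(n); cv2.imwrite(f"pics/{n}0.png",s["color"][:,:,::-1]); print(n,s["K"],s["dist"],s["position"],s["attitude"])
    for t in ["axis","outlet","knob","slot_left","slot_right","open_mouth","open_vial","capped_vial","index_pin"]:
        print(t,[(np.round(m["xy"],1),round(m["score"],2)) for m in models.mark_of(n,t)][:4])
print(r.get_time(), r.get_tcp_rot(), r.get_force(), r.tip_reach)
E
```

```text
pics
scene [[352.57539453   0.         252.03235164]
 [  0.         352.57539453 190.26611867]
 [  0.           0.           1.        ]] [-0.03543367  0.          0.          0.          0.        ] [1.08118837 0.17783988 0.8520669 ] [0.18154933 0.2752864  0.79236626 0.51323771]
axis [(array([297.9, 235. ]), 0.66)]
outlet [(array([289.1, 231.2]), 0.68)]
knob [(array([307.4, 195.1]), 0.46)]
slot_left [(array([329.1, 233.4]), 0.64)]
slot_right [(array([265.3, 210.5]), 0.62)]
open_mouth [(array([296.9, 334.8]), 0.81), (array([309.9, 239.7]), 0.59), (array([339.5, 175.2]), 0.54)]
open_vial [(array([341.4, 183.5]), 0.6), (array([298. , 338.9]), 0.53)]
capped_vial [(array([272.4, 233.1]), 0.76)]
index_pin []
top [[468.53036719   0.         253.43360133]
 [  0.         468.53036719 195.32642672]
 [  0.           0.           1.        ]] [-0.05037851  0.          0.          0.          0.        ] [ 0.29236203 -0.0808253   1.44787261] [-0.07371096  0.06259056  0.70584866 -0.70173128]
axis [(array([205.8, 193.3]), 0.62)]
outlet [(array([205.2, 169.9]), 0.73)]
knob [(array([205., 225.]), 0.47)]
slot_left [(array([174.9, 210.1]), 0.84), (array([154.5, 217.4]), 0.64)]
slot_right [(array([235.2, 205.4]), 0.91)]
open_mouth [(array([176.4, 113.2]), 0.46), (array([189.6, 184.6]), 0.45), (array([186.2, 271.1]), 0.43)]
open_vial [(array([191.3, 181.9]), 0.54), (array([191.1, 270.7]), 0.52), (array([184.3, 120.5]), 0.4)]
capped_vial [(array([222.9, 183.9]), 0.54)]
index_pin []
1.0 [ 9.93911363e-01  1.10182571e-01  1.43461592e-06 -5.97417663e-05] [ 0.99162224 -0.36350827 -0.73893082] 0.019
```

```bash
python3 - <<'E'
import cv2
for n,c in [("scene",(200,130,400,290)),("top",(130,90,290,290))]:
    i=cv2.imread(f"pics/{n}0.png"); a,b,e,d=c
    cv2.imwrite(f"pics/{n}0z.png",cv2.resize(i[b:d,a:e],None,fx=3.0 if n=='top' else 4,fy=3.0 if n=='top' else 3.75,interpolation=cv2.INTER_CUBIC)[:600,:800])
E
```

```text
(no output)
```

View pics/top0.png

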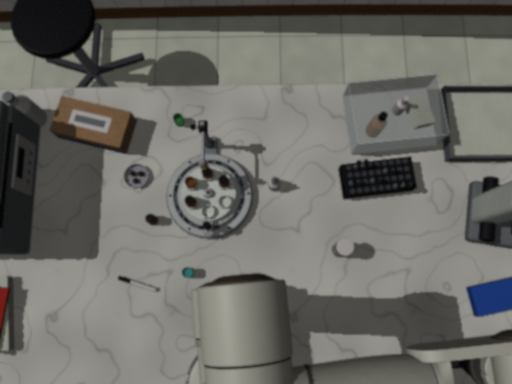

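View pics/scene0.png

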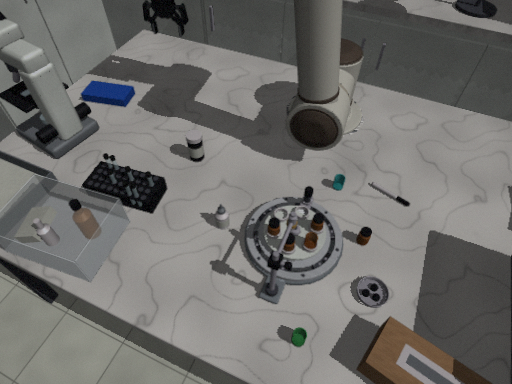

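View pics/top0z.png

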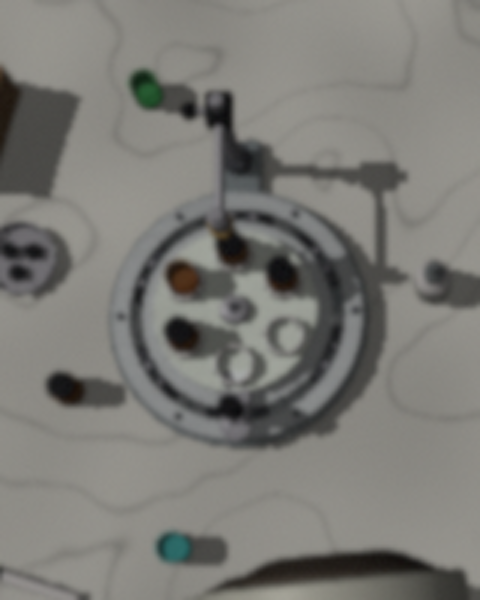

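View pics/scene0z.png

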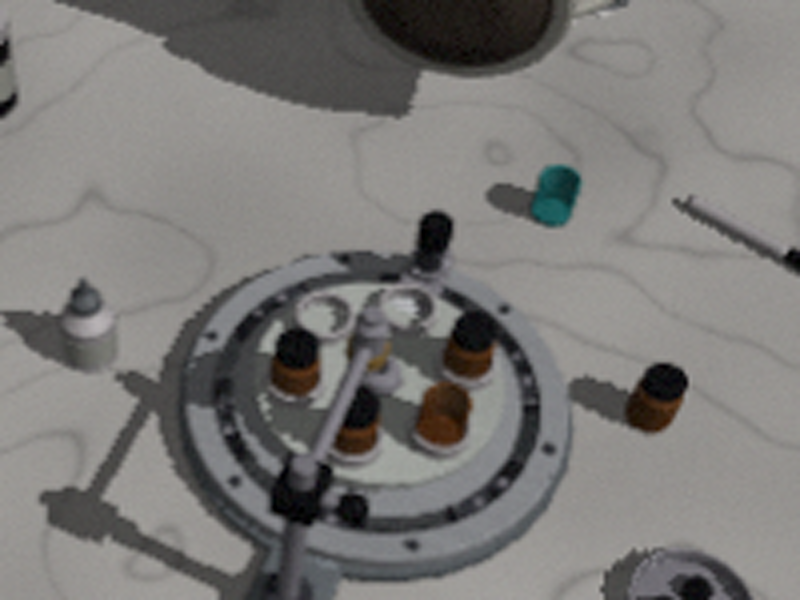

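```bash
cat > h.py <<'E'
import numpy as np,cv2
from scipy.spatial.transform import Rotation as R
from scipy.optimize import least_squares
def proj(s,P):
    Rc=R.from_quat(s["attitude"]).as_matrix()
    p=(np.atleast_2d(P)-s["position"])@Rc*[1,-1,-1]
    return cv2.projectPoints(p,np.zeros(3),np.zeros(3),np.array(s["K"]),np.array(s["dist"]))[0][:,0]
a=np.deg2rad
M={"axis":(0,0,.03),"outlet":(.058,0,.128),"knob":(-.105,0,.094),"slot_left":(-.0525,.0909,.03),"slot_right":(-.0525,-.0909,.03),
"open_mouth":(.029,.0502,.094),"open_vial":(.029,.0502,.05),"capped_vial":(.029,-.0502,.05)}
def world(q,P):
    P=np.atleast_2d(P);c,s=np.cos(q[2]),np.sin(q[2])
    return np.c_[q[0]+c*P[:,0]-s*P[:,1],q[1]+s*P[:,0]+c*P[:,1],P[:,2]]
E
cat > loc.py <<'E'
from plant import r,solver,snapshot,models
from h import *
obs=[];S={}
for n in ["scene","top"]:
    S[n]=snapshot(n)
    for t in M: obs.append((n,t,[m["xy"] for m in models.mark_of(n,t)]))
q=np.array([.45,.05,0.])
def fit(ns,q):
  for k in range(4):
    sel=[]
    for n,t,L in obs:
        if n not in ns or not L: continue
        p=proj(S[n],world(q,M[t]))[0]; sel.append((n,t,min(L,key=lambda x:np.hypot(*(x-p))) if k else L[0]))
    f=lambda q:np.concatenate([proj(S[n],world(q,M[t]))[0]-x for n,t,x in sel])
    q=least_squares(f,q,loss="soft_l1",f_scale=1).x
  return q,sel,f(q).reshape(-1,2)
for ns in (["top"],["scene"],["scene","top"]):
    q,sel,e=fit(ns,q); print(ns,np.round(q,4))
for (n,t,x),d in zip(sel,e): print(n,t,np.round(d,1))
print(np.round(world(q,M["knob"]),4))
np.save("q.npy",q)
for n in S:
    i=S[n]["color"][:,:,::-1].copy(); th=np.linspace(0,2*np.pi,90)
    i=cv2.resize(i,None,fx=4,fy=4,interpolation=cv2.INTER_CUBIC)
    for rr,z,c in((.136,.03,(0,0,255)),(.105,.03,(0,255,0))):
        for p in proj(S[n],world(q,np.c_[rr*np.cos(th),rr*np.sin(th),0*th+z])): cv2.circle(i,tuple(np.int32(p*4+2)),1,c,-1)
    kk=np.r_[[(-.105+.012*np.cos(t),.012*np.sin(t),.106) for t in th],[(-.105,0,.03)]]
    for p in proj(S[n],world(q,kk)): cv2.circle(i,tuple(np.int32(p*4+2)),1,(255,255,0),-1)
    c=proj(S[n],world(q,M["axis"]))[0]*4
    x,y=np.int32(c); cv2.imwrite(f"pics/loc_{n}.png",i[y-290:y+290,x-290:x+290])
E
python3 loc.py
```

```text
['top'] [0.5753 0.0796 0.0245]
['scene'] [0.5781 0.0808 0.0085]
['scene', 'top'] [0.5759 0.0808 0.0181]
scene axis [-1.4  1.6]
scene outlet [ 1.2 -0. ]
scene knob [-0.4 -1.9]
scene slot_left [0.4 0.1]
scene slot_right [-0.6 -1.3]
scene open_mouth [-1.4 -2.6]
scene open_vial [-0.1  0.8]
scene capped_vial [ 1.  -0.1]
top axis [ 0.4 -0. ]
top outlet [-1.9 -4.5]
top knob [-1.3  2.6]
top slot_left [ 3.5 -0.4]
top slot_right [-0.4  0.6]
top open_mouth [ 1.6 -2.7]
top open_vial [-1.5  0.6]
top capped_vial [-0.8 -0.4]
[[0.4709 0.0789 0.094 ]]
```

View pics/loc_top.png

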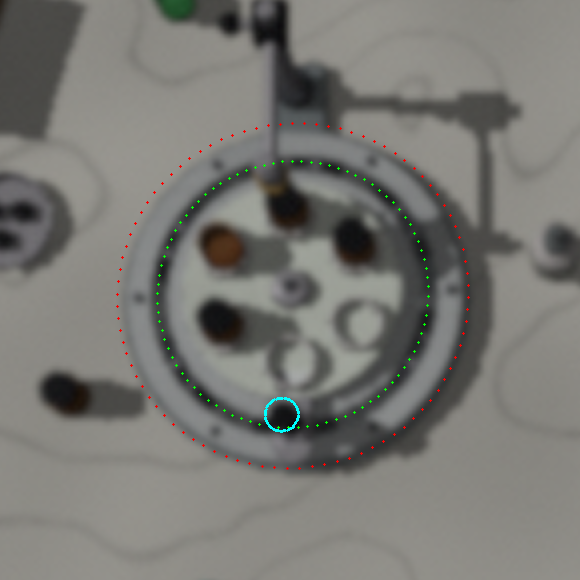

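View pics/loc_scene.png

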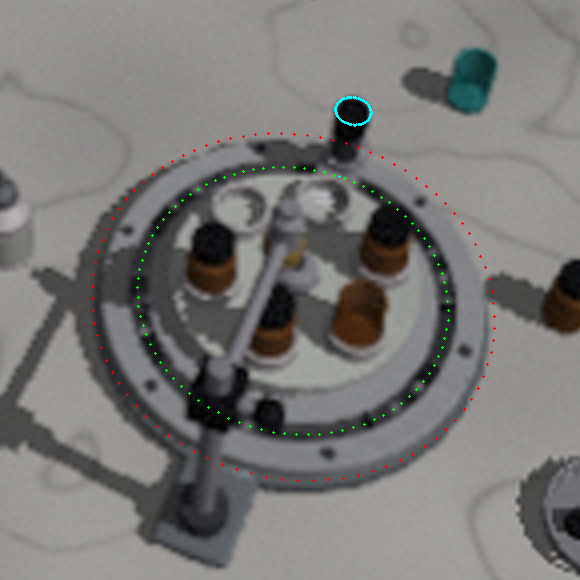

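The open amber vial stands on the axis frame's +y side (top picture at about (191,182)), so the target is slot_left, about -1.05 rad. The overlays agree with the knob to 1–2 mm. I'll now centre on the knob by touch.

```bash
cat >> h.py <<'E'
def quat(psi,flip):
    # tool y along tangent; psi = angle of knob about axis (world)
    t=np.array([-np.sin(psi),np.cos(psi),0])*flip; z=np.array([0,0,-1.]); x=np.cross(t,z)
    return R.from_matrix(np.c_[x,t,z]).as_quat()
E
python3 - <<'E'
from plant import r,solver
from h import *
q=np.load("q.npy")
def pos(psi,z): return np.array([q[0]+.105*np.cos(psi),q[1]+.105*np.sin(psi),z])
p0=np.pi+q[2]
for f in (1,-1):
    for d in (0,-1.05,-1.2):
        s=solver.solve_ik(pos(p0+d,.1),quat(p0+d,f)); print(f,d,None if s is None else np.round(s,2))
J=np.array(r.get_joints())
best=min((1,-1),key=lambda f:max(abs(np.array(solver.solve_ik(pos(p0+d,.1),quat(p0+d,f)))[5]) for d in(0,-1.05)))
Q=quat(p0,best); print("flip",best)
r.movep(pos(p0,.17),Q)
r.move_linear(pos(p0,.101),v=.1)
r.wait(.1);print(r.get_time(),r.get_position(),r.get_force(),r.get_gripper_width())
t=np.array([-np.sin(p0),np.cos(p0),0]); c=pos(p0,.101); S=[]
for sg in (1,-1):
    hit=r.move_linear(c+sg*t*.036,v=.04,contact_N=4)
    x=np.array(r.get_position());S.append((x-c)@t);print(hit,S[-1],r.get_force(),r.get_time())
    r.move_linear(c+sg*t*(abs(S[-1])-.004),v=.1)
m=np.mean(S);print("offset",m)
r.move_linear(c+t*m,v=.15)
np.save("st.npy",np.r_[q,p0,best,c+t*m]);print(r.get_time(),r.get_force())
E
```

```text
1 0 [ 0.    0.05  1.86 -0.    1.23  1.56]
1 -1.05 [ 0.18  0.2   1.7  -0.    1.25  2.78]
1 -1.2 None
-1 0 [ 0.    0.05  1.86 -0.    1.23 -1.58]
-1 -1.05 [ 0.18  0.2   1.7  -0.    1.25 -0.36]
-1 -1.2 [ 0.18  0.23  1.66 -0.    1.25 -0.2 ]
flip -1
5.4333 [0.47128685 0.07893838 0.10168952] [-0.90107042  0.59801038  0.71927054] 0.0853198471147884
True 0.033699496484020715 [0.17719836 4.2338855  2.49790696] 6.2333
True -0.0309658857172616 [ 0.94643765 -4.69120921  3.68534776] 7.8583
offset 0.0013668053833795577
8.45 [ 0.55686899 -0.12561712 -0.4024073 ]
```

```bash
python3 - <<'E'
from plant import r,solver
from h import *
r.grasp(); r.wait(.1)
print(r.get_time(),r.get_gripper_width(),r.get_force(),r.get_position())
c=np.array(r.get_position())
for h in (.004,.008,.012,.0155):
    r.move_linear(np.r_[c[:2],c[2]+h],v=.04); r.wait(.05)
    print(r.get_time(),np.array(r.get_position())-c,r.get_force(),r.get_gripper_width())
np.save("c0.npy",c)
E
```

```text
9.1583 0.021743182756994234 [-2.52785767  0.83313215  5.21646706] [0.47096246 0.07777656 0.10129607]
9.4667 [-1.34582403e-04  5.53317511e-05  3.79905839e-03] [ 1.44763507  0.35846981 -7.07596048] 0.021402817600383508
9.7667 [-9.83177639e-05  3.91811066e-05  7.96939899e-03] [ 0.21322952  1.55760569 -7.62643884] 0.022098893201905515
10.0667 [-9.83156202e-05  2.86173700e-05  1.20223444e-02] [ 0.12144807  0.49586329 -9.60647265] 0.021991240648954302
10.3667 [-9.55459618e-05  2.98235970e-05  1.54825653e-02] [ -0.2022068    0.95806363 -10.30613705] 0.02178043842314441
```

```bash
cat > sw.py <<'E'
from plant import r,solver
from h import *
st=np.load("st.npy"); q=st[:3];p0=st[3];fl=st[4];c0=np.load("c0.npy")
# refined: knob angle 0 at c0; keep nominal radius .105 along direction p0
A=c0[:2]-.105*np.array([np.cos(p0),np.sin(p0)])
def P(d,z,rad=.105):
    return np.r_[A+rad*np.array([np.cos(p0+d),np.sin(p0+d)]),z], quat(p0+d,fl)
def frt(d,F=None):
    F=np.array(r.get_force()) if F is None else F; a=p0+d
    return F[0]*np.cos(a)+F[1]*np.sin(a), -F[0]*np.sin(a)+F[1]*np.cos(a), F[2]
E
python3 - <<'E'
from sw import *
rad=.105; z=c0[2]+.0155; D=np.deg2rad(1)
for k in np.linspace(-4.0,-53,13):
    p,Q=P(k*D,z,rad); r.move_linear(p,Q,v=.06)
    f=frt(k*D); 
    print(round(k,1),round(r.get_time(),2),np.round(f,1),round(rad,4),np.round(np.array(r.get_position())-p,4))
    if abs(f[0])>8: rad+=np.clip(f[0]*2e-5,-.0006,.0006)
    if np.hypot(f[0],f[1])>45: break
r.wait(.1);print(r.get_time(),frt(k*D),rad)
E
```

```text
-4.0 10.64 [ -0.8  -2.  -11.3] 0.105 [-0.0001  0.0001 -0.0001]
-8.1 10.92 [  0.9  -2.1 -10.2] 0.105 [-0.0001 -0.     -0.0001]
-12.2 11.19 [ -0.8  -1.9 -10.5] 0.105 [ 0.     -0.0002 -0.    ]
-16.2 11.47 [ -0.6  -1.8 -10.8] 0.105 [ 0.     -0.0002  0.    ]
-20.3 11.74 [ -1.9  -2.  -10.6] 0.105 [ 0.0001 -0.0002  0.    ]
-24.4 12.02 [ -1.9  -1.8 -11.6] 0.105 [ 0.0001 -0.0003  0.    ]
-28.5 12.29 [ -3.6  -0.6 -10.6] 0.105 [ 0.0001 -0.0003  0.    ]
-32.6 12.57 [ -5.9  -0.3 -10.4] 0.105 [ 0.0001 -0.0003  0.0001]
-36.7 12.84 [ -5.9   0.1 -11.1] 0.105 [ 0.0002 -0.0004  0.0001]
-40.8 13.12 [-7.   0.5 -9.9] 0.105 [ 0.0002 -0.0005  0.    ]
-44.8 13.39 [ -7.2   0.5 -11.1] 0.105 [ 0.0002 -0.0006  0.    ]
-48.9 13.67 [ -8.3   0.5 -11.9] 0.105 [ 0.0002 -0.0007 -0.    ]
-53.0 13.94 [-8.   0.3 -9.8] 0.1048 [ 0.0001 -0.0007 -0.0001]
14.0417 (np.float64(-7.751812673166498), np.float64(-0.09657466630764411), np.float64(-11.0720305752286)) 0.10467243246193009
```

```bash
python3 - <<'E'
from sw import *
from plant import snapshot
s=snapshot("scene");i=s["color"][130:290,200:400,::-1];cv2.imwrite("pics/sw1.png",cv2.resize(i,(750,600),interpolation=cv2.INTER_CUBIC))
D=np.deg2rad(1);k=-53;rad=.1043
p,Q=P(k*D,c0[2]+.0135,rad); r.move_linear(p,Q,v=.02);print(frt(k*D))
h=.0135
while h>.0078:
    h-=.0005; p,Q=P(k*D,c0[2]+h,rad); r.move_linear(p,Q,v=.01); 
    F=np.mean([frt(k*D) for _ in range(3)],0);print(round(h,4),np.round(F,1),np.round(r.get_position()[2]-c0[2],4),round(r.get_time(),2))
    if F[2]>-5: break
E
```

```text
(np.float64(-5.06335472226545), np.float64(1.6766089946729612), np.float64(-9.204763850921232))
0.013 [ -4.8   2.7 -10.6] 0.0129 14.59
0.0125 [-5.5  2.3 -9.6] 0.0124 14.84
0.012 [-5.4  2.6 -9.7] 0.0119 15.09
0.0115 [ -5.9   1.8 -10.2] 0.0114 15.34
0.011 [-4.2  2.5 -8.5] 0.0109 15.59
0.0105 [-6.1  3.  -9.6] 0.0105 15.84
0.01 [-6.   4.3 -9.3] 0.01 16.09
0.0095 [-4.7  3.7 -9.6] 0.0095 16.34
0.009 [-5.9  3.8 -9.3] 0.009 16.59
0.0085 [-4.7  3.4 -8.5] 0.0085 16.84
0.008 [-5.1  3.1 -8.2] 0.008 17.09
0.0075 [-5.6  3.4 -8.5] 0.0075 17.34
```

View pics/sw1.png

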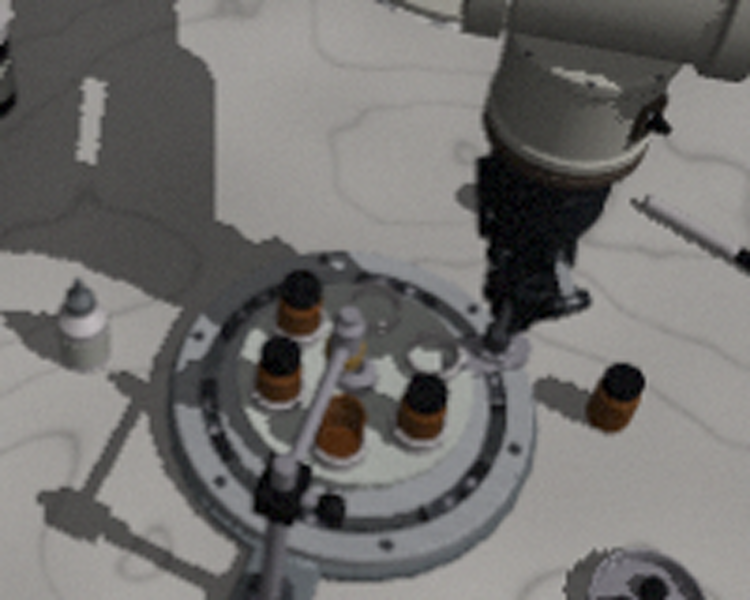

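```bash
python3 - <<'E'
from sw import *
D=np.deg2rad(1);k=-53;rad=.1043;h=.0075
while h>.0002:
    h-=.0007; p,Q=P(k*D,c0[2]+h,rad); r.move_linear(p,Q,v=.015); 
    F=np.mean([frt(k*D) for _ in range(3)],0);print(round(h,4),np.round(F,1),np.round(r.get_position()[2]-c0[2],4),round(r.get_time(),2))
    if F[2]>-3.5: break
E
```

```text
0.0068 [-4.8  3.1 -8.6] 0.0069 17.59
0.0061 [-6.2  2.7 -8.6] 0.0062 17.84
0.0054 [-4.2  3.7 -8.4] 0.0055 18.09
0.0047 [-5.   2.7 -7.9] 0.0048 18.34
0.004 [-4.4  2.5 -7.5] 0.0041 18.59
0.0033 [-4.1  3.5 -7.3] 0.0035 18.84
0.0026 [-4.3  2.3 -7.5] 0.0028 19.09
0.0019 [-5.4  2.7 -7.3] 0.0021 19.34
0.0012 [-3.8  2.9 -5.9] 0.0014 19.59
0.0005 [-5.1  2.7 -7.4] 0.0007 19.84
-0.0002 [-4.1  3.9 -6.2] 0.0001 20.09
```

```bash
python3 - <<'E'
from sw import *
D=np.deg2rad(1);k=-53;rad=.1043;h=-.0002
while h>-.0025:
    h-=.0004; p,Q=P(k*D,c0[2]+h,rad); r.move_linear(p,Q,v=.01); 
    F=np.mean([frt(k*D) for _ in range(3)],0);print(round(h,4),np.round(F,1),np.round(r.get_position()[2]-c0[2],4),round(r.get_time(),2))
    if F[2]>-2.5: break
# lateral feel, small
for s in (1,-1):
    for mm in (.4,.8,1.2,1.6,2.0):
        kk=k+s*np.rad2deg(mm/105); p,Q=P(kk*D,c0[2]+h,rad); r.move_linear(p,Q,v=.015)
        F=np.mean([frt(k*D) for _ in range(3)],0);print(s*mm,np.round(F,1),round(r.get_time(),2))
        if abs(F[1])>8: break
E
```

```text
-0.0006 [-4.2  3.6 -0.8] 0.0001 20.34
0.4 [-4.4  3.3  3.6] 20.59
0.8 [-4.3  1.5  6.5] 20.84
1.2 [-4.7 -0.9  6.6] 21.09
1.6 [-4.1 -3.6  5.1] 21.34
2.0 [-4.9 -6.5  3.7] 21.59
-0.4 [-5.6  2.9  8.8] 21.9
-0.8 [-5.4  3.4 10.1] 22.15
-1.2 [-4.4  3.4  9.6] 22.4
-1.6 [-4.9  4.2  8.3] 22.65
-2.0 [-5.9  5.4  9.5] 22.9
```

```bash
python3 - <<'E'
from sw import *
from plant import snapshot,models
D=np.deg2rad(1);k=-53;rad=.1041
p,Q=P((k+np.rad2deg(.0006/.105))*D,c0[2]-.0002,rad); r.move_linear(p,Q,v=.015); r.wait(.1);print(r.get_time(),frt(k*D))
r.open_gripper(); r.wait(.1);print(r.get_time(),frt(k*D),r.get_gripper_width())
p[2]+=.09; r.move_linear(p,v=.12)
for n,(a,b) in {"scene":(200,130),"top":(140,120)}.items():
    s=snapshot(n);i=s["color"][b:b+160,a:a+200,::-1];cv2.imwrite(f"pics/rel_{n}.png",cv2.resize(i,(750,600),interpolation=cv2.INTER_CUBIC))
    print(n,[(m["xy"],m["score"]) for m in models.mark_of(n,"knob")])
    for h in (.094,.103): print(proj(s,np.r_[A+.105*np.array([np.cos(p0+k*D),np.sin(p0+k*D)]),h]))
print(r.get_time())
E
```

```text
23.325 (np.float64(-3.7096277033872664), np.float64(1.5230769609055113), np.float64(5.862857746578907))
24.0583 (np.float64(0.7004639340803105), np.float64(-0.7599742097341335), np.float64(0.4438040290619715)) 0.08514371383622762
scene [([337.1, 214.2], 0.43)]
[[333.72569088 213.3213326 ]]
[[334.37175992 211.34403494]]
top [([175.1, 213.0], 0.22)]
[[177.79757856 211.20759726]]
[[177.25951156 210.71853026]]
25.1583
```

View pics/rel_scene.png

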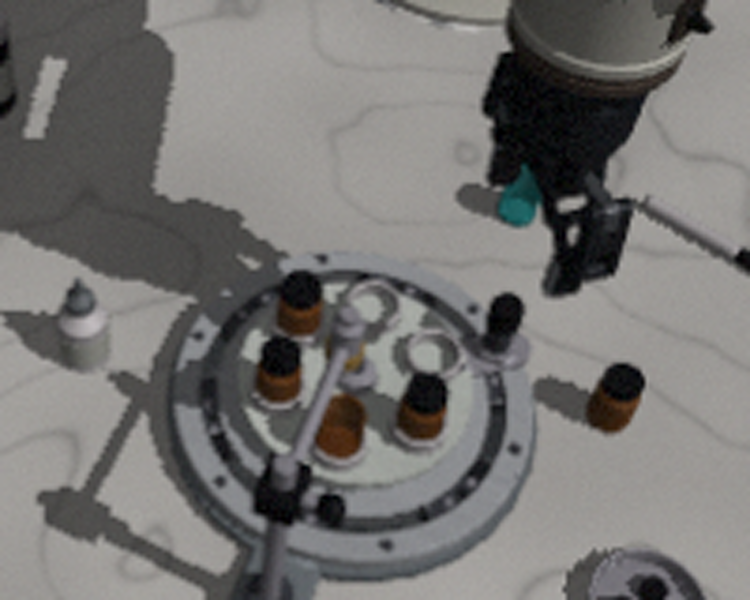

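View pics/rel_top.png

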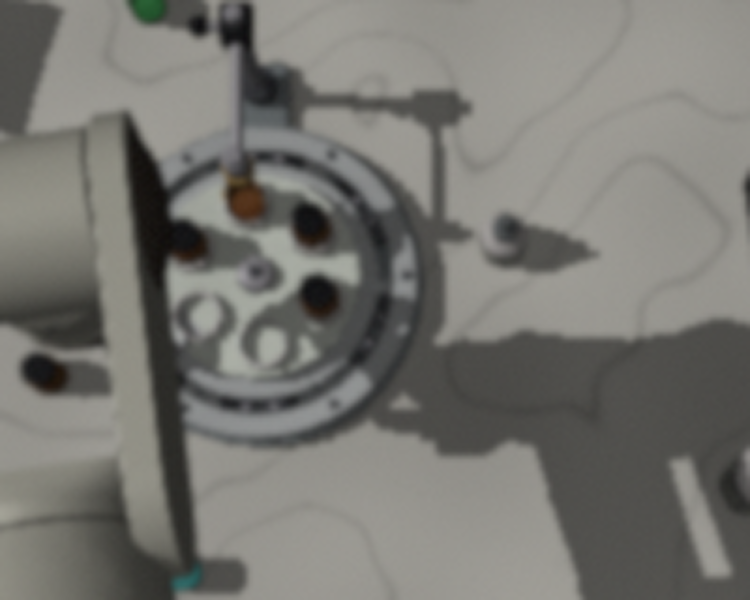

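```bash
python3 - <<'E'
from plant import r
print(r.get_force(),r.get_time()); r.finish_job()
E
```

```text
[0.65125312 0.13611171 0.23018629] 25.1583
the job is handed in; nothing more can be done
```

I brought the open vial under the outlet, let the pin drop home in slot_left's hole, let go and handed the job in at about 25 s of the 42 s.

- **Pull and swing:** I centred on the knob by light touch on both sides, gripped it and pulled it up 15.5 mm. The measured force followed the spring's figures. I then swung the turntable about -53° to slot_left, with no more than about 8 N sideways.
- **Finding the hole:** The first careful lowering, at -53°, went straight into the hole, so no search along the slot was needed. The spring force fell steadily all the way, and the knob stopped firmly at its original height.
- **Checking the lock:** A ±2 mm sideways nudge met rising resistance both ways. It was clearer on one side (6.5 N) than the other (5.4 N), so this supports a locked pin but only weakly. I pressed down with at most about 10 N.
- **After letting go:** The force on the tool returned to about zero. In the pictures the open vial stands under the nozzle and the other vials are upright in their pockets. The dropper bottle and spare vial have not moved, and I didn't check the other bystanders again.
- **Knob height by picture:** I read it off the scene picture by eye. It fits the pin being home (expected row 213.3, seen about 214.5, against 211.3 if it were on the slot floor).
- **Network marks:** These were 2–3 pixels off sideways and scored low (0.43 and 0.22), so I relied on the force readings.

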